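Drag the lab register back onto its marked place

TASK

The blue register lies too far back on the worktop, pushed up against the green slide box. Press your fingertips down on its cover and, without picking it up, drag it back towards you until it lies inside the four white corner marks, squared up with them, then let go of it. Leave the slide box and the red-capped sample cup where they stand.

Things in the scene. Friction and masses are not known exactly. Their poses are not given: they have to be found in the camera images.
- register: blue notebook, loose, 0.15 kg, 170 mm long (its x), 124 wide (its y). Origin: centre of its underside, z up; flat cover 11 mm above, 80 mm either way in x, 55 in y. Starts behind the marks, x roughly along the robot's x. Smooth underneath (friction 0.25), grippy on top (about 1): tips pressed on its middle with 8 to 20 N, in line along its x, take it along and turn it; it may lag by 10 mm.
- tape_marks: four flat white tape corner marks on the worktop, legs 35 mm long, 10 mm wide; the field is 224 mm (its x) by 178 mm (its y) over the outside of the tape, 204 by 158 mm within it, so the register has 17 mm to spare on every side. Origin: middle of the field, on the worktop, z up. The register's x belongs along the field's x.
- slide_box: closed dark green slide storage box, loose, 72 mm (its x) by 98 mm (its y) and 37 mm high, standing a few mm behind the register's far short edge. The origin is at the centre of its underside. To be left alone.
- cup: sample cup with a red cap, loose, 62 mm across and 68 mm high, standing well to the right or the left of the register's way. The origin is at the centre of its underside. To be left alone.
Mind the look-alikes: they are no part of the job. What is shaped like the register but yellow is not meant.

How it is judged:
By the outcome, as a careful person would: the job done as asked, in the order asked, and still so for the second after the job is handed in, with the robot touching nothing.
It also fails if it takes over 38 s, if anything falls off the work surface, if the arm or the gripper's body presses on something with over 40 N, if the wrist force passes 120 N, or if a joint passes its speed limit or range.

ROBOT

A 6-joint arm with a two-finger parallel gripper is mounted at the origin on a cart in front of the work surface, level with it; the furniture and walls round the work are solid. World frame = base frame: x ahead of the robot, y to its left, z up, the work surface at z = 0. Lengths are in m, angles in degrees, forces in N, time in s.
With the tool pointing down it reaches from about 0.375 to 0.9 m from the base axis. Payload 3.1 kg.
Tool frame: the origin (TCP) lies on the front face of the gripper's body, between the roots of the fingers; the fingertips stand 70 mm ahead of it and the grasp point (between the pads) lies 51 mm ahead of it (bot.tip_extent is the distance from the TCP to the fingertips, in m); z points along the fingers, x is the direction in which the jaws open and shut, and the axes are right-handed (so a half turn about z gives the same grasp; the last joint's range is limited). The gripper opens to 87 mm and grips with 3 to 60 N. Pads are 19 mm wide; open, the fingers measure 117 mm over their backs; the gripper's body (75 mm by 190 mm) begins 51 mm behind the grasp point.
Start: joints at [62.825, 30.224, 82.088, -0, 67.689, -10.227], TCP at [0.182, 0.598, 0.292] pointing down, gripper open.
Joint ranges: [-176.69, 176.69], [-43.24, 126.21], [12.49, 139.97], [-82, 262], [0, 151.66], [-163.58, 163.58]. Speed limits (degrees/s): [159.86, 159.86, 180, 180, 180, 180].

INTERFACE

Orientations are given as a 3x3 rotation matrix whose columns are the frame's x, y, z axes.
In Python, from rig import bot, viewer, ticket gives the robot as it stands. The module is installed in compiled form; this text tells all that it offers.
- The arm moves only by the tool arm_command, never from a script. Its argument "targets" is a list of rows, each an object with "rot": the turn, a rotation vector about the tool's x, y, z in degrees, a list of three; "offset": the shift along the tool's x, y, z in cm, a list of three; "gripper": the closure, from 0 (fully open) to 1 (shut). A call has 1 to 8 rows; each row is the pose to reach, as a shift and turn from the pose commanded when the call began, along the tool's axes at that moment; what a row does not reach only later rows make up. A row lasts 1/10 s, in which the tool goes at most 50 mm and 8.59 degrees, less where a joint would pass 70% of its speed; a pose out of reach is approached as far as the arm can. A call with a gripper value outside its range is refused whole. The fingers move at their own pace and stop on an object; the grip force is fixed at half the most. Time passes only in rows, so rows that repeat a pose let the fingers close. It gives the time, the measured TCP pose, the force and the opening at its end, in the units of the state.
- bot.read_state(): the state, without advancing time (a new reading comes with each control period).
- viewer.capture(name): name is "side" or "top"; returns a dict with "frame" (480x640x3 uint8, red, green, blue), "fx", "fy", "cx", "cy" (pixels), "view" (4x4, takes a point from world to camera coordinates). Camera axes: x right, y down, z forward; pixel columns grow to the right and rows downward; lengths in m; the calibration is good to about 2 mm. A picture is of the moment at which its call begins. There is no depth.
- ticket.hand_in(): hands the job in, once; it reports no verdict.
The state is a dict: "time_s": time; "joint_positions": joint angles; "qvel": joint speeds; "tau": joint torques, N m; "position": TCP position; "tcp_rot": TCP orientation; "force": force on the tool from outside, world axes, zero at the start; "moment": the same for the moment, N m; "opening": opening from 0.0 (shut) to 1.0 (fully open).
Only numpy, scipy, OpenCV 4.12 (cv2) and the standard library are available. Lean on these libraries where they do the work, as an engineer would, in place of code of your own. Each camera call takes 0.05 s, during which the arm holds its last target. There are 200 camera calls.

## Working session

There is one attempt and no reset: what is moved stays moved. The work goes in short steps, Python scripts to look and compute and a tool call to move; the robot and the scene stay as the last step left them, time stands still between calls to the robot, and variables do not carry over. Pictures are saved under pics/ and viewed, about 8 in all and at most 12, crops included, and the job is handed in when it is done.

Besides the shell and the picture viewer there is one more tool, called after "Request:" by a JSON object that holds its "api" and its "payload". arm_command: Moves the arm, as the interface text tells. Its arguments: {"type":"object","properties":{"targets":{"type":"array"}},"required":["targets"]}

```bash
mkdir -p pics
python3 - <<'E'
from rig import bot, viewer
import cv2,numpy as np,pickle
for n in("top","side"):
    c=viewer.capture(n); cv2.imwrite(f"pics/{n}0.png",c["frame"][:,:,::-1]); pickle.dump(c,open(f"{n}0.pkl","wb"))
    print(n,c["fx"],c["cx"],c["cy"],np.round(c["view"],3).tolist())
s=bot.read_state(); print(s)
E
```

```text
top 478.012356903366 325.62708077921826 234.20313666572306 [[-0.014, -1.0, 0.016, -0.003], [-0.997, 0.013, -0.076, 0.596], [0.076, -0.017, -0.997, 1.043], [0.0, 0.0, 0.0, 1.0]]
side 470.97951111812466 328.48207326517695 241.1643389078596 [[-0.928, -0.371, -0.018, 0.526], [-0.263, 0.69, -0.674, 0.197], [0.262, -0.621, -0.739, 0.968], [0.0, 0.0, 0.0, 1.0]]
{'time_s': 0.1, 'joint_positions': array([ 6.28260505e+01,  3.02781076e+01,  8.21471740e+01, -9.58256634e-04,
        6.76896861e+01, -1.02289557e+01]), 'qvel': array([-0.03834733, -0.0897501 , -0.15199793, -0.01289491, -0.00240838,
       -0.03948588]), 'tau': array([ 2.85144406e-04, -4.40988207e+01, -1.77151680e+01,  6.35006418e-02,
        5.34061133e-02, -3.28021156e-05]), 'position': array([0.18191471, 0.59740739, 0.29133182]), 'tcp_rot': array([[ 2.91446499e-01,  9.56586705e-01, -9.02619571e-04],
       [ 9.56585087e-01, -2.91447697e-01, -1.79215358e-03],
       [-1.97741668e-03, -3.41115535e-04, -9.99997987e-01]]), 'force': array([-0.18350769, -0.66157174,  1.15989541]), 'moment': array([ 0.07586573, -0.0236846 , -0.00973614]), 'opening': 0.9992455295333894}
```

View pics/top0.png

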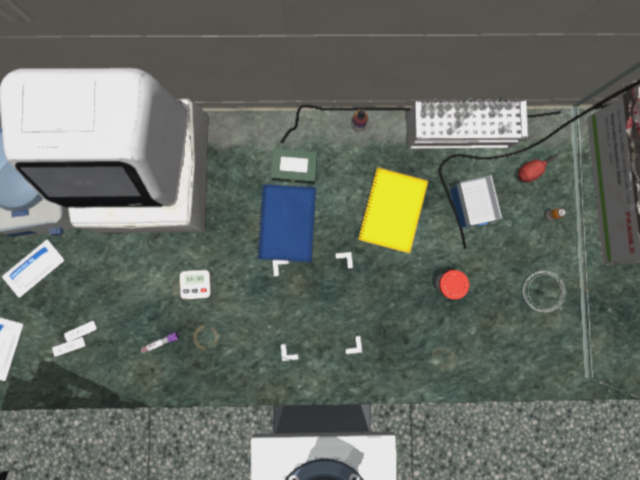

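View pics/side0.png

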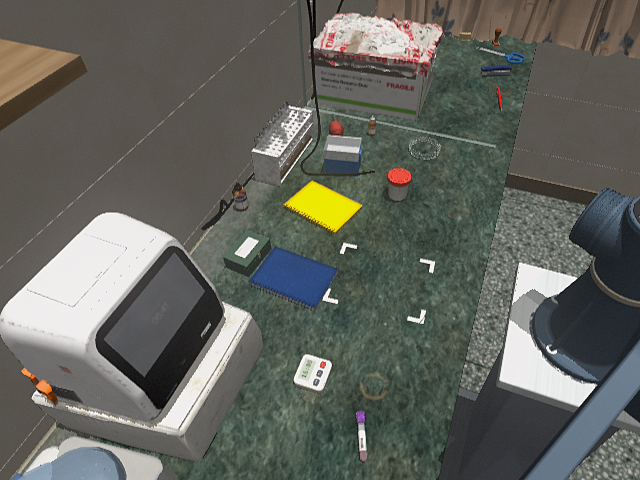

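The top view shows the blue register at about (287,223), the green box at (294,165), and the white marks at (279,267), (345,259), (289,353) and (354,346). The cup is at (454,285) and the yellow decoy at (394,210). The side view agrees, and the monitor on the left is the only tall obstacle.

```bash
cat > h.py <<'E'
import cv2,numpy as np,pickle
def ray(c,uv,z):
    uv=np.atleast_2d(uv).astype(float); V=np.array(c["view"]); R,t=V[:3,:3],V[:3,3]
    d=np.c_[(uv[:,0]-c["cx"])/c["fx"],(uv[:,1]-c["cy"])/c["fy"],np.ones(len(uv))]@R
    o=-R.T@t; return o+d*((z-o[2])/d[:,2])[:,None]
def big(m,n=1,a=20):
    cs,_=cv2.findContours(m.astype(np.uint8),cv2.RETR_EXTERNAL,cv2.CHAIN_APPROX_NONE)
    return sorted([k for k in cs if cv2.contourArea(k)>a],key=cv2.contourArea)[::-1][:n]
def rect(p):
    """min-area rectangle of world xy points: centre, (size along x-ish, y-ish), yaw of the x-ish side"""
    (c,(w,h),a)=cv2.minAreaRect((p[:,:2]*1000).astype(np.float32))
    b=(a+45)%90-45
    if abs(a-b)>45: w,h=h,w
    return np.round(c,1),np.round((w,h),1),round(b,2)
def hsv(c): return cv2.cvtColor(c["frame"],cv2.COLOR_RGB2HSV)
def blue(c,box):
    H=hsv(c); m=(H[...,0]>100)&(H[...,0]<130)&(H[...,1]>130)&(H[...,2]>40)
    k=np.zeros_like(m); x0,y0,x1,y1=box; k[y0:y1,x0:x1]=1; return m&k
def white(c,box):
    H=hsv(c); m=(H[...,1]<60)&(H[...,2]>150)
    k=np.zeros_like(m); x0,y0,x1,y1=box; k[y0:y1,x0:x1]=1; return m&k
E
python3 - <<'E'
from h import *
for n,bb,wb in(("top",(240,170,330,360),(262,245,375,370)),("side",(235,240,350,320),(322,236,440,330))):
    c=pickle.load(open(n+"0.pkl","rb"))
    k=big(blue(c,bb))[0][:,0]
    for z in(0,.011): print(n,"reg z",z,rect(ray(c,k,z)))
    w=big(white(c,wb),6); print([cv2.contourArea(q) for q in w])
    for q in w: print("  mark",rect(ray(c,q[:,0],0)))
    print(" field",rect(ray(c,np.vstack([q[:,0] for q in w[:4]]),0)))
    H=hsv(c); g=(H[...,0]>60)&(H[...,0]<90)
    r=((H[...,0]<6)|(H[...,0]>174))&(H[...,1]>150)&(H[...,2]>120)
    for q in big(r,4): print(" red",q[:,0].mean(0),rect(ray(c,q[:,0],.068)))
E
```

```text
top reg z 0 (array([625.2,  76.6]), array([169.7, 118.5]), -3.93)
top reg z 0.011 (array([624.1,  75.9]), array([168. , 117.3]), -3.93)
[118.0, 116.5, 111.5, 98.5]
  mark (array([335.2,  73.7]), array([35.3, 35.6]), -0.39)
  mark (array([349.2, -70.6]), array([37.5, 33.6]), -0.95)
  mark (array([538.4, -51.9]), array([35.5, 36.8]), 5.57)
  mark (array([523.5,  91.5]), array([33.8, 33.9]), -0.77)
 field (array([437. ,  10.8]), array([226.4, 180.2]), 5.12)
 red [453.9375 284.0875] (array([ 482.9, -281.9]), array([59.4, 59.8]), -1.84)
 red [532.41791045 169.85074627] (array([ 724.4, -459.2]), array([35. , 48.9]), 43.11)
side reg z 0 (array([627.3,  67.3]), array([170.9, 120.3]), -3.89)
side reg z 0.011 (array([622.9,  75. ]), array([168.7, 118.8]), -3.89)
[95.0, 73.5, 67.5, 60.0]
  mark (array([335.3,  72.2]), array([35.2, 35.6]), 5.52)
  mark (array([523.9,  89.4]), array([34.2, 36. ]), 6.06)
  mark (array([348.4, -70.9]), array([34.3, 36.2]), 5.74)
  mark (array([538.3, -56.1]), array([39.1, 32.5]), 20.85)
 field (array([436.4,   9.4]), array([224.7, 179.7]), 5.36)
 red [399.40740741 175.46296296] (array([ 481.7, -282. ]), array([56.9, 60.9]), 16.93)
 red [336.05714286 127.28571429] (array([ 712.6, -426.3]), array([34.9, 56. ]), 21.67)
 red [499.45238095  97.5       ] (array([ 295.2, -754.5]), array([  6.6, 123.5]), 12.2)
```

Request:
{"api": "arm_command", "payload": {"targets": [{"rot": [0, 0, 8.5], "offset": [-2.6, 4.1, 0], "gripper": 0}, {"rot": [0, 0, 17], "offset": [-5.2, 8.2, 0], "gripper": 0}, {"rot": [0, 0, 25], "offset": [-7.9, 12.3, 0], "gripper": 0}, {"rot": [0, 0, 33], "offset": [-10.5, 16.4, 0], "gripper": 0}, {"rot": [0, 0, 41], "offset": [-13.2, 20.5, 0], "gripper": 0}, {"rot": [0, 0, 49], "offset": [-15.8, 24.6, 0], "gripper": 0}, {"rot": [0, 0, 57], "offset": [-18.4, 28.7, 0], "gripper": 0}, {"rot": [0, 0, 64], "offset": [-21, 32.8, 0], "gripper": 0}]}}

```text
time_s: 0.9
position: [0.4355, 0.2996, 0.292]
tcp_rot: [[0.988, 0.152, -0.001], [0.152, -0.988, -0.0], [-0.001, 0.0, -1.0]]
force: [0.3, 0.2, 0.1]
opening: 0.999
```

Request:
{"api": "arm_command", "payload": {"targets": [{"rot": [0, 0, 5], "offset": [2.4, 4.0, 0], "gripper": 0}, {"rot": [0, 0, 10], "offset": [4.8, 8.0, 0], "gripper": 0}, {"rot": [0, 0, 13], "offset": [7.2, 12.0, 2], "gripper": 0}, {"rot": [0, 0, 13], "offset": [9.6, 16.0, 5], "gripper": 0}, {"rot": [0, 0, 13], "offset": [12, 20.0, 8], "gripper": 0}, {"rot": [0, 0, 13], "offset": [14, 23.5, 11], "gripper": 0}, {"rot": [0, 0, 13], "offset": [15.2, 25.2, 14], "gripper": 0}, {"rot": [0, 0, 13], "offset": [15.2, 25.2, 16], "gripper": 0}]}}

```text
time_s: 1.7
position: [0.6266, 0.0726, 0.1291]
tcp_rot: [[0.997, -0.073, 0.0], [-0.073, -0.997, -0.001], [0.0, 0.001, -1.0]]
force: [-0.4, 0.8, 0.1]
opening: 0.999
```

Request:
{"api": "arm_command", "payload": {"targets": [{"rot": [0, 0, 0], "offset": [0, 0, 1.5], "gripper": 0}, {"rot": [0, 0, 0], "offset": [0, 0, 3], "gripper": 0}, {"rot": [0, 0, 0], "offset": [0, 0, 4], "gripper": 0}, {"rot": [0, 0, 0], "offset": [0, 0, 4], "gripper": 0}]}}

```text
time_s: 2.1
position: [0.6234, 0.0772, 0.0913]
tcp_rot: [[0.998, -0.068, -0.002], [-0.068, -0.998, 0.0], [-0.002, 0.0, -1.0]]
force: [0.1, -0.2, 0.3]
opening: 1.001
```

Request:
{"api": "arm_command", "payload": {"targets": [{"rot": [0, 0, 0], "offset": [0, 0, 0.5], "gripper": 0}, {"rot": [0, 0, 0], "offset": [0, 0, 0.9], "gripper": 0}, {"rot": [0, 0, 0], "offset": [0, 0, 1.1], "gripper": 0}, {"rot": [0, 0, 0], "offset": [0, 0, 1.1], "gripper": 0}, {"rot": [0, 0, 0], "offset": [0, 0, 1.1], "gripper": 0}]}}

```text
time_s: 2.6
position: [0.6246, 0.0764, 0.0815]
tcp_rot: [[0.998, -0.069, 0.001], [-0.069, -0.998, -0.0], [0.001, 0.0, -1.0]]
force: [-0.7, -0.1, 1.1]
opening: 1.002
```

Request:
{"api": "arm_command", "payload": {"targets": [{"rot": [0, 0, 0], "offset": [0, 0, 0.05], "gripper": 0}, {"rot": [0, 0, 0], "offset": [0, 0, 0.1], "gripper": 0}, {"rot": [0, 0, 0], "offset": [0, 0, 0.1], "gripper": 0}, {"rot": [0, 0, 0], "offset": [0, 0, 0.1], "gripper": 0}]}}

```text
time_s: 3.0
position: [0.6247, 0.0763, 0.0808]
tcp_rot: [[0.998, -0.069, 0.001], [-0.069, -0.998, -0.0], [0.001, 0.0, -1.0]]
force: [-0.5, -1.0, 4.4]
opening: 1.001
```

Request:
{"api": "arm_command", "payload": {"targets": [{"rot": [0, 0, 0], "offset": [0, 0, 0.1], "gripper": 0}, {"rot": [0, 0, 0], "offset": [0, 0, 0.15], "gripper": 0}, {"rot": [0, 0, 0], "offset": [0, 0, 0.15], "gripper": 0}, {"rot": [0, 0, 0], "offset": [0, 0, 0.15], "gripper": 0}]}}

```text
time_s: 3.4
position: [0.6247, 0.0764, 0.0807]
tcp_rot: [[0.998, -0.069, 0.001], [-0.069, -0.998, -0.0], [0.001, 0.0, -1.0]]
force: [-2.7, 0.0, 12.6]
opening: 0.996
```

Request:
{"api": "arm_command", "payload": {"targets": [{"rot": [0, 0, 0], "offset": [-0.5, 0, 0], "gripper": 0}, {"rot": [0, 0, 0], "offset": [-1.2, 0.2, 0], "gripper": 0}, {"rot": [0, 0, -0.5], "offset": [-2.2, 0.6, 0], "gripper": 0}, {"rot": [0, 0, -1], "offset": [-3.3, 1.1, 0], "gripper": 0}, {"rot": [0, 0, -1.5], "offset": [-4.4, 1.6, 0], "gripper": 0}, {"rot": [0, 0, -2], "offset": [-5.4, 2.1, 0], "gripper": 0}, {"rot": [0, 0, -2.5], "offset": [-6.0, 2.4, 0], "gripper": 0}, {"rot": [0, 0, -2.5], "offset": [-6.0, 2.4, 0], "gripper": 0}]}}

```text
time_s: 4.2
position: [0.5659, 0.0561, 0.081]
tcp_rot: [[1.0, -0.026, 0.008], [-0.026, -1.0, -0.001], [0.008, 0.0, -1.0]]
force: [1.4, -0.1, 11.1]
opening: 0.999
```

```bash
cat > look.py <<'E'
from h import *
from rig import viewer,bot
import sys
for n,bb in(("top",(240,170,360,370)),("side",(235,240,440,335))):
    c=viewer.capture(n); cv2.imwrite(f"pics/{n}{sys.argv[1]}.png",c["frame"][:,:,::-1])
    k=np.vstack(big(blue(c,bb),3,60))[:,0]; print(n,rect(ray(c,k,.011)),k.min(0),k.max(0))
s=bot.read_state(); print(s["time_s"],s["position"],s["force"])
E
python3 look.py 1
```

```text
Traceback (most recent call last):
  File "look.py", line 6, in <module>
    k=np.vstack(big(blue(c,bb),3,60))[:,0]; print(n,rect(ray(c,k,.011)),k.min(0),k.max(0))
      ~~~~~~~~~^^^^^^^^^^^^^^^^^^^^^^
ValueError: need at least one array to concatenate
```

```bash
sed -i 's/    k=np.vstack(big(blue(c,bb),3,60))/    q=big(blue(c,bb),3,60)\n    if not q: continue\n    k=np.vstack(q)/' look.py; sed -i 's/[:,0]; print/[:,0]; print/' look.py; python3 look.py 1
```

```text
side (array([565.4,  55.3]), array([169.3, 117.8]), -0.07) [276 253] [363 306]
4.35 [0.56594691 0.05613397 0.08097039] [ 2.83936402 -0.21312704 12.06724449]
```

View pics/side1.png

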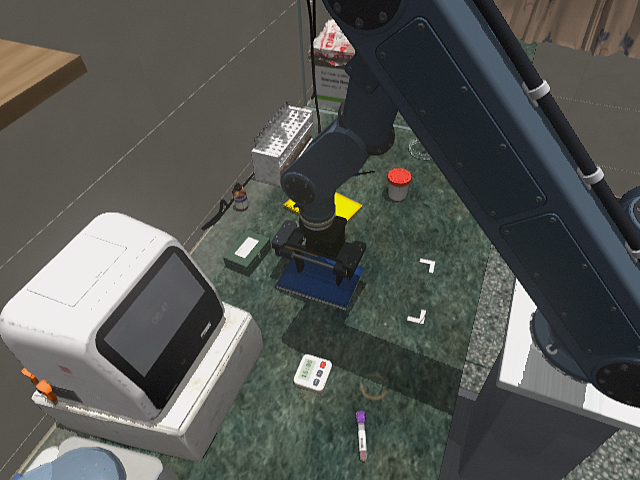

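The register (side view, around (320,280)) follows the tips with no slip, and the box hasn't moved. I'll carry on.

Request:
{"api": "arm_command", "payload": {"targets": [{"rot": [0, 0, -0.5], "offset": [-0.6, 0.2, 0], "gripper": 0}, {"rot": [0, 0, -1], "offset": [-1.6, 0.6, 0], "gripper": 0}, {"rot": [0, 0, -1.7], "offset": [-2.7, 1.1, 0], "gripper": 0}, {"rot": [0, 0, -2.4], "offset": [-3.8, 1.6, 0], "gripper": 0}, {"rot": [0, 0, -3], "offset": [-4.9, 2.0, 0], "gripper": 0}, {"rot": [0, 0, -3.6], "offset": [-5.9, 2.4, 0], "gripper": 0}, {"rot": [0, 0, -4], "offset": [-6.5, 2.6, 0], "gripper": 0}, {"rot": [0, 0, -4], "offset": [-6.5, 2.6, 0], "gripper": 0}]}}

```text
time_s: 5.15
position: [0.5016, 0.0313, 0.0811]
tcp_rot: [[0.999, 0.044, 0.012], [0.044, -0.999, -0.002], [0.012, 0.002, -1.0]]
force: [3.8, -0.0, 14.4]
opening: 0.996
```

Request:
{"api": "arm_command", "payload": {"targets": [{"rot": [0, 0, -0.4], "offset": [-0.6, 0.2, 0], "gripper": 0}, {"rot": [0, 0, -0.8], "offset": [-1.6, 0.5, 0], "gripper": 0}, {"rot": [0, 0, -1.3], "offset": [-2.7, 0.9, 0], "gripper": 0}, {"rot": [0, 0, -1.8], "offset": [-3.8, 1.2, 0], "gripper": 0}, {"rot": [0, 0, -2.3], "offset": [-4.9, 1.5, 0], "gripper": 0}, {"rot": [0, 0, -2.7], "offset": [-5.9, 1.8, 0], "gripper": 0}, {"rot": [0, 0, -2.7], "offset": [-6.5, 1.9, 0], "gripper": 0}, {"rot": [0, 0, -2.7], "offset": [-6.5, 1.9, 0], "gripper": 0}]}}

```text
time_s: 5.95
position: [0.4396, 0.0087, 0.0813]
tcp_rot: [[0.996, 0.091, 0.017], [0.091, -0.996, -0.004], [0.017, 0.006, -1.0]]
force: [7.2, 0.2, 21.9]
opening: 0.997
```

```bash
python3 look.py 2
```

```text
top (array([482. ,  13.1]), array([ 83.7, 116.9]), 6.54) [288 264] [343 301]
side (array([438.7,   7.5]), array([168.8, 118. ]), 5.78) [337 256] [417 304]
6.05 [0.43965524 0.00871126 0.08123267] [ 7.74278283 -0.50186715 22.54928178]
```

View pics/side2.png

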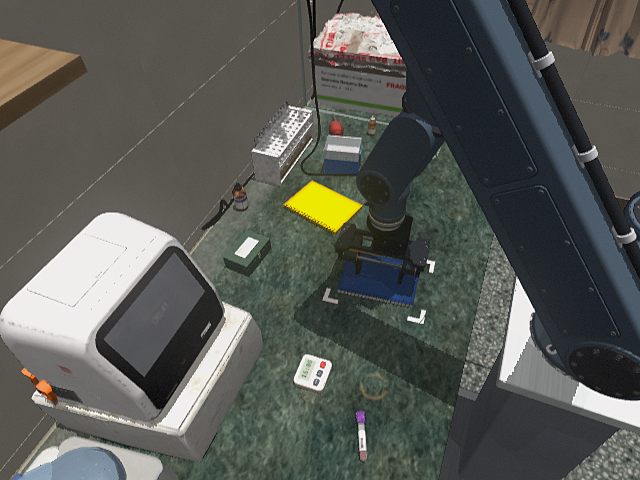

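In the side view the register spans roughly (337–417, 256–304), inside the marks and within about 2 mm and 1° of square. I'll release it by lifting.

Request:
{"api": "arm_command", "payload": {"targets": [{"rot": [0, 0, 0], "offset": [0.2, 0, 0], "gripper": 0}, {"rot": [0, 0, 0], "offset": [0.3, 0, -0.2], "gripper": 0}, {"rot": [0, 0, 0], "offset": [0.3, 0, -0.5], "gripper": 0}, {"rot": [0, 0, 0], "offset": [0.3, 0, -2], "gripper": 0}, {"rot": [0, 0, 0], "offset": [0.3, 0, -5], "gripper": 0}, {"rot": [0, 0, 0], "offset": [0.3, 0, -9], "gripper": 0}, {"rot": [0, 0, 0], "offset": [0.3, 0, -13], "gripper": 0}, {"rot": [0, 0, 0], "offset": [0.3, 0, -17], "gripper": 0}]}}

```text
time_s: 6.85
position: [0.4352, 0.0109, 0.2497]
tcp_rot: [[0.996, 0.091, -0.002], [0.091, -0.996, 0.001], [-0.002, -0.001, -1.0]]
force: [1.0, 0.4, -1.5]
opening: 0.998
```

Request:
{"api": "arm_command", "payload": {"targets": [{"rot": [0, 0, 0], "offset": [0, -4, -2], "gripper": 0}, {"rot": [0, 0, 0], "offset": [0, -8, -2], "gripper": 0}, {"rot": [0, 0, 0], "offset": [0, -12, -2], "gripper": 0}, {"rot": [0, 0, 0], "offset": [0, -16, -2], "gripper": 0}, {"rot": [0, 0, 0], "offset": [0, -20, -2], "gripper": 0}, {"rot": [0, 0, 0], "offset": [-2, -24, -2], "gripper": 0}, {"rot": [0, 0, 0], "offset": [-5, -28, -2], "gripper": 0}, {"rot": [0, 0, 0], "offset": [-8, -32, -2], "gripper": 0}]}}

```text
time_s: 7.65
position: [0.3255, 0.323, 0.268]
tcp_rot: [[0.996, 0.091, -0.002], [0.091, -0.996, -0.001], [-0.002, 0.001, -1.0]]
force: [0.9, 0.6, 0.8]
opening: 1.001
```

Request:
{"api": "arm_command", "payload": {"targets": [{"rot": [0, 0, 0], "offset": [-3, -4, 0], "gripper": 0}, {"rot": [0, 0, 0], "offset": [-6, -8, 0], "gripper": 0}, {"rot": [0, 0, 0], "offset": [-9, -12, 0], "gripper": 0}, {"rot": [0, 0, 0], "offset": [-11, -16, 0], "gripper": 0}, {"rot": [0, 0, 0], "offset": [-11, -16, 0], "gripper": 0}]}}

```text
time_s: 8.15
position: [0.1998, 0.4746, 0.2683]
tcp_rot: [[0.995, 0.098, -0.001], [0.098, -0.995, 0.002], [-0.0, -0.002, -1.0]]
force: [0.5, -0.9, -0.4]
opening: 1.001
```

```bash
python3 look.py 3
```

```text
top (array([440.3,   9.1]), array([168.4, 118.5]), 6.23) [288 264] [348 345]
side (array([439.1,   8. ]), array([169.9, 119. ]), 6.74) [337 251] [420 304]
8.25 [0.20176808 0.47121093 0.26796187] [-0.08021053 -0.73058771  0.30244499]
```

View pics/top3.png

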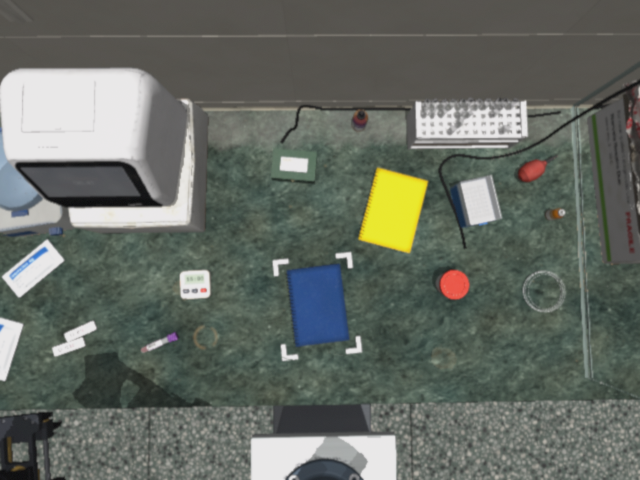

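The top view shows the register at about (318,305), inside all four marks with clear margins. It is about 3 mm and 1° off the field. The box at (294,165), the cup at (454,285) and the yellow notebook have not moved.

```bash
python3 -c "
from rig import ticket; print(ticket.hand_in())"
```

```text
the job is handed in; nothing more can be done
None
```

I dragged the blue register back into the four corner marks, let go of it, moved the arm clear and handed the job in at about 8.3 s on the clock. I pressed the open fingertips on the cover with about 11–22 N. That went slightly over the suggested 20 N near the end, but it is well below the 40 N limit.

- **Final position:** the register is centred at about (439.5, 8.5) mm, against (436.7, 10) mm for the field. That is about 3 mm off, with 17 mm to spare on each side.
- **Squareness:** it is turned 6.2° in the top view and 6.7° in the side view, against 5.1° to 5.4° for the field, so about 1 to 1.5° from square. I did not correct this. The side view read 5.8° just before I lifted, so part of it may be measurement noise or a slight shift on release.
- **Measured width:** the blue area measures about 118 mm wide, not 124 mm. I put this down to the spiral binding not showing as blue, so the true centre may lie a few mm further left.
- **Other objects:** by eye, the slide box, cup and yellow notebook are where they were in the first top view. I did not measure them again.

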